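# Close up a row of tiles in the gluing jig and hold its spring jaw open at the mark

### The job

In the gluing jig, push the three small square tiles close together into one straight row, flush against the back rail and against the end stop, with no gaps. Then pull the spring jaw out by its handle until its pointer stands at the brass clip, and keep holding it there so that I can lay in the long end strip: finish while holding the handle, without letting go. Leave the strip and the other things on the table where they are.

Things in the scene. Friction and masses are not known exactly. Their poses are not given: they have to be found in the camera images.
- jig: Fixed plywood gluing jig on the table: board 170 (x) x 450 (y) x 12 mm. Origin: centre of its underside, table height. y runs along the row towards the end stop, x towards the back rail, z up (within 0.2 rad of the room's axes). A low front guide rail (jig x -76 to -64, y -20 to -220 mm, top 24 mm above the table). At the -y end a spring plunger, 30 mm high, and an end block, 36 mm high.
- rail_face (a point): Back rail: 12 mm wide and high on the board (top 24 mm above the table), along jig y. This point: on the top edge of its inner face, jig x = +64 mm, y = +137.5 mm. In the closed row the tile centres lie at jig x = +41.5 mm.
- stop_face (a point): End stop: 15 mm wide, 12 mm high on the board (top 24 mm above the table), along jig x at the +y end. This point: top edge of its inner face, jig x = +41.5, y = +205 mm. In the closed row the tile centres lie at jig y = +182.5, +137.5 and +92.5 mm.
- tile_0: Terracotta tile 45 x 45 x 16 mm lying flat on the board, 70 g or so. Origin: centre of its underside; x and y along its edges, z up. The three tiles are alike and may stand in any order; at the start they lie apart and askew (up to 0.25 rad), short of the back rail, each in its own place along y.
- tile_1: Terracotta tile, same as tile_0.
- tile_2: Terracotta tile, same as tile_0.
- jaw: Spring jaw, a dark wooden bar across the board, 122 (x) x 20 (y) mm, top 31 mm above the table. Origin: middle of its underside on the board; axes as the jig's. Slides along jig y only: at rest (sprung home, its start) its middle is at jig y = -40 mm, its face towards the tiles at -30 mm; pulled along -y up to 75 mm. Spring: about 4 N at rest, plus 1.2 N per 10 mm of travel.
- handle_grip (a point): Bow handle on top of the jaw, moving with it: a level round wooden grip 14 mm thick, 46 mm long, parallel to jig x, between thin steel posts at jig x = +-32 mm. This point: the grip's centre, above the jaw's middle, 62 mm above the table (grip's top 69, underside 55, jaw top below it 31 mm). Free on both sides along jig y: can be pinched from above, fingers closing along jig y.
- pointer_tip (a point): Tip of the small brass pointer on the jaw's front (-x) end, at jig x = -62 mm, 31.5 mm above the table; its jig y is that of the handle.
- mark_clip: The mark: a brass saddle clip, 15 (x) x 10 (y) x 14 mm, fixed astride the front guide rail. Origin: under its middle, jig x = -70.5 mm, 12 mm above the table; axes as the jig's. Its place along jig y differs each time (35 to 62 mm of jaw travel). The pointer is at the mark when its tip is beside the clip's middle, at the same jig y.
- end_strip: Terracotta strip 45 x 135 x 16 mm on the table behind the jig, to be left alone. Origin: centre of its underside.
- tape_roll: Roll of masking tape 96 mm across, 25 mm high, on the table near the jig, to be left alone. Origin: centre of its underside.
- brass_weight: Brass scale weight 34 mm across, 52 mm high, on the table behind the jig, to be left alone. Origin: centre of its underside.
- glue: Glue tube 43 x 146 x 30 mm on the table near the jig, to be left alone. Origin: centre of its underside.
There are look-alikes about, which are no part of the job. Leave any black look-alike of the tile_1 alone. Leave any blue look-alike of the tile_2 alone.

How it is judged:
By the outcome, as a careful person would: the job done as asked, in the order asked, and still so for the second after the job is handed in, while the arm keeps its last pose, push and grip.
It also fails if it takes over 51 s, if anything falls off the work surface, if the arm or the gripper's body presses on something with over 40 N, if the wrist force passes 120 N, or if a joint passes its speed limit or range.

### The arm

A 7-joint arm with a two-finger parallel gripper is mounted at the origin on a cart in front of the work surface, level with it; the furniture and walls round the work are solid. World frame = base frame: x ahead of the robot, y to its left, z up, the work surface at z = 0. Lengths are in m, angles in rad, forces in N, time in s.
With the tool pointing down it reaches from about 0.425 to 0.925 m from the base axis. Payload 6.8 kg.
Tool frame: the origin (TCP) lies midway between the tips of the shut fingers; the grasp point (between the pads) lies 19 mm behind it; y points along the fingers, z is the direction in which the jaws open and shut, and the axes are right-handed (so a half turn about y gives the same grasp; the last joint's range is limited). The gripper opens to 85 mm and grips with 20 to 120 N. Pads are 22 mm wide; open, the fingers measure 114 mm over their backs; the gripper's body (76 mm by 85 mm) begins 54 mm behind the grasp point. The pads swing forward as they close: fully open they stand 13 mm farther back than shut.
Start: joints at [-1.254, 0.477, 0.022, 1.555, -0.011, 1.109, -0.083], TCP at [0.278, 0.615, 0.231] pointing down, gripper open.
Joint ranges: [-2.96, 2.96], [-0.34, 2.1], [-1.41, 1.46], [0.24, 2.44], [-1.37, 4.51], [0.17, 1.92], [-2.96, 2.96]. Speed limits (rad/s): [2.39, 2.39, 3.14, 3.14, 3.14, 3.14, 3.14].

### API

Orientations are given as a unit quaternion [w, x, y, z].
In Python, from station import bot gives the robot as it stands. The module is installed in compiled form; this text tells all that it offers.
- The arm moves only by the shell command python3 -m crank 'ROWS' [FORCE]. ROWS is JSON, a list of rows, each an object with "linear": the shift along the tool's x, y, z in m, a list of three; "dr": the turn, a rotation vector about the tool's x, y, z in degrees, a list of three; "hand": the gripper command: -1 is shut, 1 is fully open, values between are in proportion. A call has 1 to 10 rows; each row is the pose to reach, as a shift and turn from the pose commanded when the call began, along the tool's axes at that moment; what a row does not reach only later rows make up. A row lasts 1/12 s, in which the tool goes at most 41.7 mm and 7.16 degrees, less where a joint would pass 70% of its speed; a pose out of reach is approached as far as the arm can. A call with a gripper value outside its range is refused whole. The fingers move at their own pace and stop on an object; FORCE is the grip in N (left out, the last holds). Time passes only in rows, so rows that repeat a pose let the fingers close. It gives the time, the measured TCP pose, the force and the opening at its end, in the units of the state.
- bot.get_obs(): the state, without advancing time (a new reading comes with each control period).
- bot.read_camera(name): name is "side" or "top" or "wrist"; returns the picture (400x640x3 uint8, blue, green, red); there is no depth.
- bot.camera_params(name): a dict with "K" (3x3 intrinsics, pixels), "R" (3x3) and "t" (3): a world point X has camera coordinates R X + t; the wrist camera has in their place "hand_eye" (4x4, takes a point from camera to tool coordinates, whose origin is the TCP and whose axes are the tool frame's). Camera axes: x right, y down, z forward; pixel columns grow to the right and rows downward; lengths in m; the calibration is good to about 2 mm. A picture is of the moment at which its call begins: read the wrist's pose just before it. camera_params takes no time and is no camera call.
- bot.hand_in(): hands the job in, once; it reports no verdict.
Trained networks look in the newest picture that a camera, given by its name, has taken for a name from the list of things; names that differ only in an ending like _2 or _b are one class to them, and where a whole thing is asked for, a point or a joint stands for the part that bears it (a point fixed in the world has none). Each returns a list of dicts, best first, with "score" (0 to 1); they miss things now and then, are a little off and sometimes report something else, mostly with a low value. They report only what shows in the picture. A call takes as long as a camera call. They do not tell look-alikes from the thing itself.
- bot.search_frame(camera, target): "extent" ([left, top, right, bottom] in pixels, round what is visible of it).
- bot.cut_out(camera, target): "pixels" (400x640 bool, what is visible of it) and "extent" ([left, top, right, bottom] in pixels, round what is visible of it).
- bot.place_of(camera, target): "xy" ([column, row] in pixels: a listed point, or the origin of a listed thing).
The state is a dict: "t": time; "q": joint angles; "joint_vel": joint speeds; "joint_torque": joint torques, N m; "eef_pos": TCP position; "tool_rot": TCP orientation; "contact_force": force on the tool from outside, world axes, zero at the start; "torque": the same for the moment, N m; "gripper_width": opening from 0.0 (shut) to 1.0 (fully open).
Only numpy, scipy, OpenCV 4.12 (cv2) and the standard library are available. Lean on these libraries where they do the work, as an engineer would, in place of code of your own. Each camera call takes 0.05 s, during which the arm holds its last target. There are 200 camera calls.

## Working session

There is one attempt and no reset: what is moved stays moved. The work goes in short steps, Python scripts to look and compute and a shell command to move; the robot and the scene stay as the last step left them, time stands still between calls to the robot, and variables do not carry over. Pictures are saved under pics/ and viewed, about 8 in all and at most 12, crops included, and the job is handed in when it is done.

```bash
mkdir -p pics
cat > h.py <<'E'
from station import bot
import numpy as np, cv2
from scipy.spatial.transform import Rotation as Ro
def cam(n):
    p=bot.camera_params(n); K=np.array(p['K'])
    if n=='wrist':
        o=bot.get_obs(); T=np.eye(4); T[:3,:3]=rot(o); T[:3,3]=o['eef_pos']
        M=np.linalg.inv(T@np.array(p['hand_eye'])); return K,M[:3,:3],M[:3,3]
    return K,np.array(p['R']),np.array(p['t'])
def rot(o):
    w,x,y,z=o['tool_rot']; return Ro.from_quat([x,y,z,w]).as_matrix()
def ray(c,uv,z):
    K,R,t=c; d=R.T@np.linalg.inv(K)@np.array([uv[0],uv[1],1.]); o=-R.T@t
    return o+d*(z-o[2])/d[2]
def proj(c,X):
    K,R,t=c; p=K@(R@np.array(X)+t); return p[:2]/p[2]
E
python3 - <<'E'
from h import *
o=bot.get_obs(); print({k:np.round(v,3).tolist() for k,v in o.items()}); print(rot(o).round(3))
for n in ['top','side']:
    im=bot.read_camera(n); cv2.imwrite(f'pics/{n}0.png',im)
    c=cam(n); print(n, (-c[1].T@c[2]).round(3))
    for k,z in [('rail_face',.024),('stop_face',.024),('handle_grip',.062),('pointer_tip',.0315),('mark_clip',.012),('tile_0',.012),('jaw',.012),('jig',0)]:
        for d in bot.place_of(n,k)[:6]: print(n,k,round(d['score'],2),np.round(d['xy'],1),ray(c,d['xy'],z).round(4)[:2])
print(bot.camera_params('wrist'))
E
```

```text
{'t': 0.0, 'q': [-1.254, 0.478, 0.022, 1.556, -0.011, 1.109, -0.083], 'joint_vel': [0.001, 0.001, -0.001, 0.001, -0.0, -0.002, -0.0], 'joint_torque': [-0.0, -59.644, 1.608, -28.119, 0.012, 0.009, 0.0], 'eef_pos': [0.278, 0.614, 0.23], 'tool_rot': [-0.691, 0.692, -0.149, 0.149], 'contact_force': [-0.937, -0.083, 0.115], 'torque': [-0.034, 0.02, 0.037], 'gripper_width': 1.001}
[[ 0.911 -0.001  0.412]
 [-0.412 -0.002  0.911]
 [ 0.    -1.    -0.002]]
top [ 0.326 -0.047  1.343]
top stop_face 0.78 [228.  179.6] [0.5851 0.2078]
top handle_grip 0.93 [312.1 195.6] [ 0.5279 -0.0315]
top handle_grip 0.6 [259.4 188.1] [0.5519 0.1135]
top pointer_tip 0.81 [308.1 221.2] [ 0.4605 -0.0186]
top mark_clip 0.39 [325.7 226.7] [ 0.4459 -0.0678]
top tile_0 0.79 [260.8 192.8] [0.547  0.1158]
top tile_0 0.75 [255.1 261.8] [0.3514 0.1323]
top tile_0 0.54 [234.9 189.8] [0.5572 0.1901]
top tile_0 0.54 [282.4 199.6] [0.526  0.0541]
top tile_0 0.53 [193.2 210.4] [0.5002 0.3086]
top tile_0 0.22 [420.9 248.8] [ 0.3781 -0.3339]
top jaw 0.83 [308.7 198.2] [ 0.5285 -0.0211]
top jig 0.96 [301.8 197.2] [ 0.5336 -0.001 
[... 476 characters left out ...]
e tile_0 0.59 [325.1 211.2] [0.5531 0.1058]
side tile_0 0.48 [299.7 195.1] [0.4852 0.2841]
side tile_0 0.23 [363.2 283.6] [ 0.5772 -0.3366]
side jaw 0.84 [321.1 229. ] [ 0.5244 -0.0329]
{'K': array([[313.42375687,   0.        , 322.6258081 ],
       [  0.        , 313.42375687, 203.23228172],
       [  0.        ,   0.        ,   1.        ]]), 'hand_eye': array([[-2.04707328e-04,  9.45171473e-01,  3.26574409e-01,
        -8.47467862e-02],
       [ 8.92016168e-04, -3.26574113e-01,  9.45171177e-01,
        -1.41658171e-01],
       [ 9.99999581e-01,  4.84793119e-04, -7.76256121e-04,
         2.01370879e-04],
       [ 0.00000000e+00,  0.00000000e+00,  0.00000000e+00,
         1.00000000e+00]])}
```

Run:
```python
import cv2
a=cv2.imread('pics/top0.png')[130:330,140:460]
b=cv2.imread('pics/side0.png')
cv2.imwrite('pics/t1.png',cv2.resize(a,None,fx=2.5,fy=2.5,interpolation=cv2.INTER_CUBIC))
```

```text
(no output)
```

View pics/t1.png

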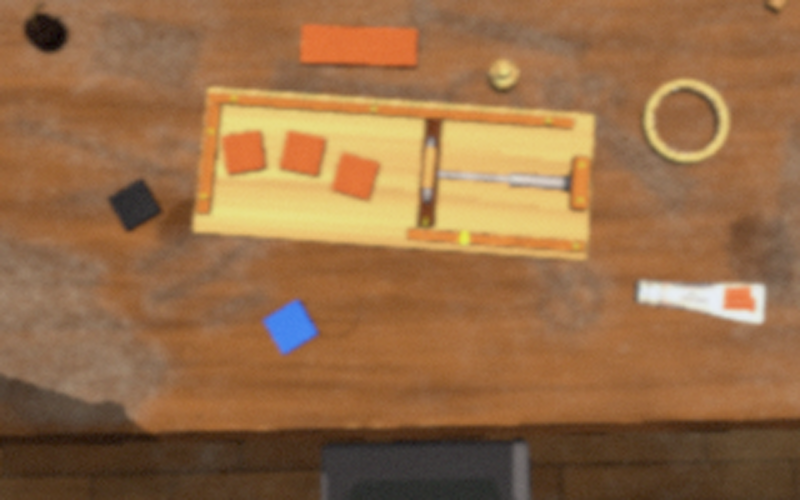

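Picture 1: the jig spans crop (193,88) to (595,260). The three terracotta tiles are at crop (245,152), (303,153) and (356,176), with the jaw at (430,172) and the clip at (464,238). The black and blue squares are the look-alikes. I'll move above the jig with the tool aligned to it.

```bash
python3 -m crank '[{"linear":[0.029,0,-0.029],"dr":[0,-4,0],"hand":1},{"linear":[0.058,0,-0.058],"dr":[0,-8,0],"hand":1},{"linear":[0.087,0,-0.087],"dr":[0,-12,0],"hand":-1},{"linear":[0.116,0,-0.116],"dr":[0,-16,0],"hand":-1},{"linear":[0.145,0,-0.145],"dr":[0,-20,0],"hand":-1},{"linear":[0.174,0,-0.174],"dr":[0,-20,0],"hand":-1},{"linear":[0.203,0,-0.203],"dr":[0,-20,0],"hand":-1},{"linear":[0.232,0,-0.232],"dr":[0,-20,0],"hand":-1},{"linear":[0.261,0,-0.261],"dr":[0,-20,0],"hand":-1},{"linear":[0.29,0,-0.29],"dr":[0,-20,0],"hand":-1}]' 30
python3 - <<'E'
from h import *
o=bot.get_obs(); R=rot(o); print(R.round(3)); print((R.T@(np.array([.48,.03,.23])-o['eef_pos'])).round(3))
c=cam('top')
P=[ray(c,np.array(p)/2.5+[140,130],.012)[:2] for p in [(208,88),(595,115),(587,260),(193,232)]]
print(np.round(P,4), np.mean(P,0)); d=P[0]-P[1]+P[3]-P[2]; print(np.degrees(np.arctan2(d[0],d[1])))
E
```

```text
t: 1.73
eef_pos: [0.4233, 0.2294, 0.2317]
tool_rot: [0.707, -0.706, 0.027, -0.027]
contact_force: [0.4, -0.2, 0.1]
gripper_width: -0.002
[[ 0.997  0.001  0.076]
 [-0.076  0.001  0.997]
 [ 0.001 -1.     0.001]]
[ 0.072  0.002 -0.195]
[[ 0.6301  0.2243]
 [ 0.5889 -0.2216]
 [ 0.4223 -0.206 ]
 [ 0.4633  0.2398]] [0.52616614 0.00913859]
5.260081042110098
```

```bash
python3 -m crank '[{"linear":[0.014,0,-0.039],"dr":[0,1,0],"hand":-1},{"linear":[0.028,0,-0.078],"dr":[0,1,0],"hand":-1},{"linear":[0.042,0,-0.117],"dr":[0,1,0],"hand":-1},{"linear":[0.056,0,-0.156],"dr":[0,1,0],"hand":-1},{"linear":[0.072,0,-0.185],"dr":[0,1,0],"hand":-1},{"linear":[0.072,0,-0.185],"dr":[0,1,0],"hand":-1},{"linear":[0.072,0,-0.185],"dr":[0,1,0],"hand":-1}]'
python3 - <<'E'
from h import *
c=cam('wrist'); im=bot.read_camera('wrist'); cv2.imwrite('pics/w1.png',im); print(rot(bot.get_obs()).round(3))
for k,z in [('rail_face',.024),('stop_face',.024),('handle_grip',.062),('pointer_tip',.0315),('mark_clip',.012),('tile_0',.012),('jaw',.012),('jig',0)]:
    for d in bot.place_of('wrist',k)[:6]: print(k,round(d['score'],2),np.round(d['xy'],1),ray(c,d['xy'],z).round(4)[:2])
E
```

```text
t: 2.32
eef_pos: [0.4812, 0.0394, 0.2316]
tool_rot: [-0.706, 0.706, -0.034, 0.035]
contact_force: [0.4, 1.3, 0.3]
gripper_width: 0.001
[[ 0.996  0.     0.095]
 [-0.095  0.     0.996]
 [ 0.    -1.     0.   ]]
stop_face 0.7 [467.7 244.8] [0.5886 0.209 ]
handle_grip 0.66 [264.6 225.9] [ 0.5237 -0.0275]
pointer_tip 0.17 [340.8 201.9] [0.515  0.0572]
mark_clip 0.59 [226.9 151.1] [ 0.4472 -0.0681]
tile_0 0.94 [444.2 215. ] [0.5512 0.1835]
tile_0 0.9 [548.9 158.8] [0.4925 0.3025]
tile_0 0.86 [340.6 203.4] [0.5236 0.0574]
tile_0 0.79 [397.1  46.2] [0.357  0.1294]
tile_0 0.63 [390.9 218.2] [0.549  0.1179]
tile_0 0.28 [260.5 227.1] [ 0.5452 -0.045 ]
jaw 0.93 [270.7 212.4] [ 0.5269 -0.0293]
jig 0.81 [306.4 207.6] [0.5292 0.0141]
```

View pics/w1.png

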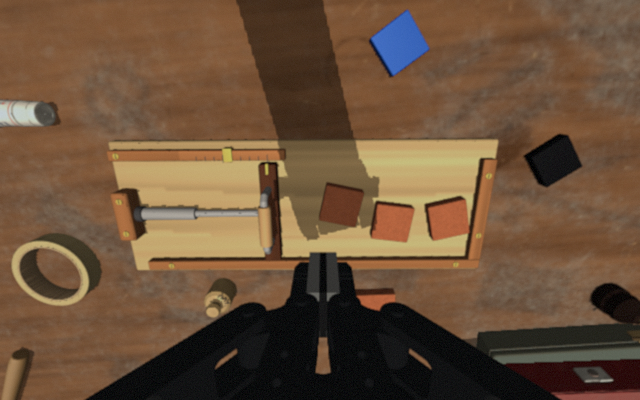

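Picture 2: the jig is nearly square in the wrist view, with its front edge from (110,141) to (498,140). The stop's inner face is near x=475 and the rail's inner face near y=258. The tiles are at (448,218), (392,222) and (341,205), the clip at (227,155) and the handle at (265,222). Next I'll fit the jig pose and overlay it.

```bash
cat > fit.py <<'E'
from h import *
from scipy.optimize import least_squares
im=cv2.imread('pics/w1.png'); c=cam('wrist')
pts=[((110,141),(-.085,-.225,.012)),((498,140),(-.085,.225,.012)),((468,244.8),(.0415,.205,.024)),((264.6,222),(0,-.04,.062)),((137,270),(.085,-.225,.012))]
def J(p): 
    R=np.array([[np.cos(p[2]),-np.sin(p[2]),0],[np.sin(p[2]),np.cos(p[2]),0],[0,0,1]]); return lambda X:R@np.array(X)+[p[0],p[1],0]
f=lambda p:np.concatenate([proj(c,J(p)(X))-u for u,X in pts])
s=least_squares(f,[.528,.012,-.09],loss='soft_l1'); p=s.x; print(p,s.fun.round(1))
np.save('jig.npy',p); j=J(p)
B=cv2.resize(im,None,fx=2,fy=2,interpolation=cv2.INTER_CUBIC)
def L(a,b,col): cv2.line(B,*[tuple(int(v) for v in (2*proj(c,j(q))+.5).round()) for q in (a,b)],col,1)
L((-.085,-.225,.012),(-.085,.225,.012),(255,0,0)); L((-.085,.225,.012),(.085,.225,.012),(255,0,0)); L((-.085,-.225,.012),(.085,-.225,.012),(255,0,0))
L((.064,-.2,.024),(.064,.205,.024),(0,255,0)); L((.064,.205,.024),(-.06,.205,.024),(0,255,0))
L((-.023,-.04,.062),(.023,-.04,.062),(255,255,0))
L((-.076,-.02,.024),(-.076,-.22,.024),(0,255,0))
cv2.imwrite('pics/w1o.png',B[240:560,200:1000])
# tiles
for u in [(444.2,215),(390.9,218.2),(340.6,203.4)]:
    w=ray(c,u,.012); print('tile jig',(np.linalg.inv(np.c_[j([1,0,0])-j([0,0,0]),j([0,1,0])-j([0,0,0]),[0,0,1]])@(w-j([0,0,0]))).round(4))
E
python3 fit.py
```

```text
[ 0.52711805  0.01530307 -0.09042497] [-4.6 -0.7  2.4 -0.2  2.6  0.  -0.   4.2 -2.3  0.8]
tile jig [0.0067 0.1725 0.012 ]
tile jig [0.0109 0.107  0.012 ]
tile jig [-0.0086  0.0444  0.012 ]
```

View pics/w1o.png

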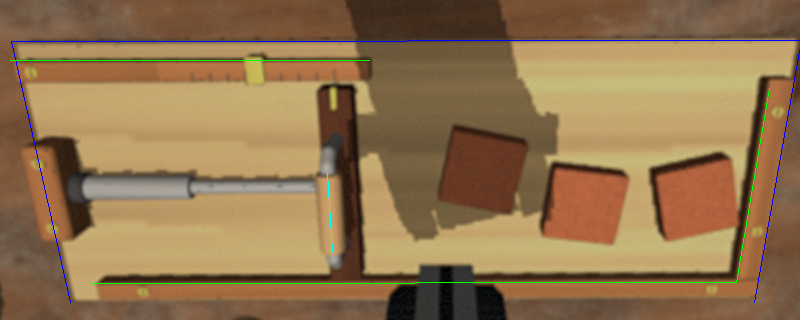

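```bash
cat >> h.py <<'E'
def injig(o=None):
    o=o or bot.get_obs(); p=np.load('jig.npy'); c,s=np.cos(p[2]),np.sin(p[2])
    d=np.array(o['eef_pos'])[:2]-p[:2]; R=rot(o)
    a=np.degrees(np.arctan2(R[0,2],R[1,2])+p[2])
    f=o['contact_force']
    return 'jig mm',np.round([1e3*(c*d[0]+s*d[1]),1e3*(-s*d[0]+c*d[1]),1e3*o['eef_pos'][2]],1),'toolyaw-jig deg',round(a,2),'F jig',np.round([c*f[0]+s*f[1],-s*f[0]+c*f[1],f[2]],1),'t',round(o['t'],2)
E
python3 -c "
from h import *
print(*injig())"
```

```text
jig mm [-48.8  22.4 231.3] toolyaw-jig deg 0.08 F jig [-0.8 -0.1  0.1] t 2.77
```

```bash
python3 -m crank '[{"linear":[0.004,0.015,0.036],"dr":[0,0,0],"hand":-1},{"linear":[0.004,0.035,0.070],"dr":[0,0,0],"hand":-1},{"linear":[0.004,0.060,0.100],"dr":[0,0,0],"hand":-1},{"linear":[0.004,0.090,0.125],"dr":[0,0,0],"hand":-1},{"linear":[0.004,0.122,0.142],"dr":[0,0,0],"hand":-1},{"linear":[0.004,0.157,0.150],"dr":[0,0,0],"hand":-1},{"linear":[0.004,0.192,0.150],"dr":[0,0,0],"hand":-1},{"linear":[0.004,0.215,0.150],"dr":[0,0,0],"hand":-1},{"linear":[0.004,0.215,0.150],"dr":[0,0,0],"hand":-1},{"linear":[0.004,0.215,0.150],"dr":[0,0,0],"hand":-1}]'
python3 -c "
from h import *
print(*injig())
cv2.imwrite('pics/w2.png',bot.read_camera('wrist'))"
```

```text
t: 3.6
eef_pos: [0.4983, 0.1906, 0.0153]
tool_rot: [-0.706, 0.707, -0.033, 0.032]
contact_force: [1.1, -0.4, -0.0]
gripper_width: 0.001
jig mm [-44.5 172.   15.3] toolyaw-jig deg 0.12 F jig [ 1.1 -0.3 -0. ] t 3.6
```

```bash
python3 -m crank '[{"linear":[0.012,0,0],"dr":[0,0,0],"hand":-1},{"linear":[0.022,0,0],"dr":[0,0,0],"hand":-1},{"linear":[0.030,0,0],"dr":[0,0,0],"hand":-1},{"linear":[0.038,0,0],"dr":[0,0,0],"hand":-1},{"linear":[0.044,0,0],"dr":[0,0,0],"hand":-1},{"linear":[0.048,0,0],"dr":[0,0,0],"hand":-1},{"linear":[0.050,0,0],"dr":[0,0,0],"hand":-1},{"linear":[0.051,0,0],"dr":[0,0,0],"hand":-1},{"linear":[0.051,0,0],"dr":[0,0,0],"hand":-1}]'
python3 -c "
from h import *
print(*injig())
cv2.imwrite('pics/w3.png',bot.read_camera('wrist'))"
```

```text
t: 4.4
eef_pos: [0.5494, 0.1856, 0.0162]
tool_rot: [0.706, -0.706, 0.033, -0.033]
contact_force: [0.2, 0.1, 0.1]
gripper_width: -0.002
jig mm [  6.8 171.6  16.2] toolyaw-jig deg 0.16 F jig [0.2 0.1 0.1] t 4.4
```

View pics/w3.png

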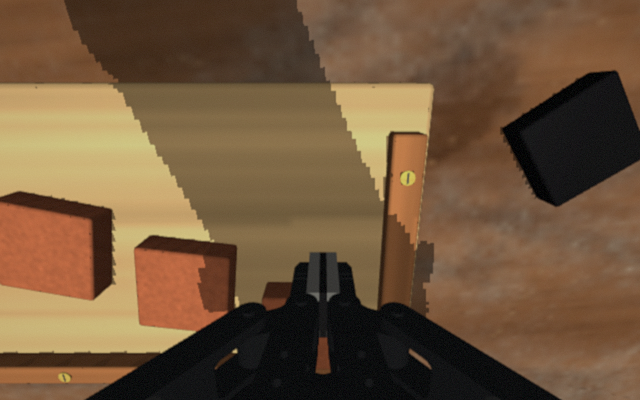

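Picture 3: the fingers at (323,275) are pushing the tile behind them, and there's no rail contact force yet. I'll continue in small steps.

```bash
python3 -m crank '[{"linear":[0.001,0,0],"dr":[0,0,0],"hand":-1},{"linear":[0.002,0,0],"dr":[0,0,0],"hand":-1},{"linear":[0.002,0,0],"dr":[0,0,0],"hand":-1}]'; python3 -m crank '[{"linear":[0.001,0,0],"dr":[0,0,0],"hand":-1},{"linear":[0.002,0,0],"dr":[0,0,0],"hand":-1},{"linear":[0.002,0,0],"dr":[0,0,0],"hand":-1}]'
```

```text
t: 4.7
eef_pos: [0.5514, 0.1855, 0.0163]
tool_rot: [0.706, -0.706, 0.033, -0.033]
contact_force: [0.7, 0.2, -0.4]
gripper_width: -0.0
t: 4.95
eef_pos: [0.5522, 0.1853, 0.0161]
tool_rot: [-0.706, 0.706, -0.034, 0.032]
contact_force: [-4.2, -0.1, 3.3]
gripper_width: -0.003
```

```bash
python3 -m crank '[{"linear":[0.001,0,0],"dr":[0,0,0],"hand":-1},{"linear":[0.001,0,0],"dr":[0,0,0],"hand":-1},{"linear":[-0.025,0,0],"dr":[0,0,0],"hand":-1},{"linear":[-0.050,0,0],"dr":[0,0,0],"hand":-1},{"linear":[-0.050,0,-0.035],"dr":[0,0,0],"hand":-1},{"linear":[-0.050,0,-0.065],"dr":[0,0,0],"hand":-1},{"linear":[-0.040,0,-0.065],"dr":[0,0,0],"hand":-1},{"linear":[-0.030,0,-0.065],"dr":[0,0,0],"hand":-1},{"linear":[-0.020,0,-0.065],"dr":[0,0,0],"hand":-1},{"linear":[-0.012,0,-0.065],"dr":[0,0,0],"hand":-1}]'; python3 -m crank '[{"linear":[0.004,0,0],"dr":[0,0,0],"hand":-1},{"linear":[0.007,0,0],"dr":[0,0,0],"hand":-1},{"linear":[0.009,0,0],"dr":[0,0,0],"hand":-1},{"linear":[0.010,0,0],"dr":[0,0,0],"hand":-1},{"linear":[0.011,0,0],"dr":[0,0,0],"hand":-1},{"linear":[0.012,0,0],"dr":[0,0,0],"hand":-1},{"linear":[0.012,0,0],"dr":[0,0,0],"hand":-1}]'
python3 -c "
from h import *
print(*injig())"
```

```text
t: 5.78
eef_pos: [0.5375, 0.1226, 0.0165]
tool_rot: [0.707, -0.706, 0.032, -0.033]
contact_force: [0.2, 0.5, 0.2]
gripper_width: 0.001
t: 6.37
eef_pos: [0.5449, 0.1208, 0.0159]
tool_rot: [-0.706, 0.707, -0.034, 0.031]
contact_force: [-6.7, 0.0, 5.0]
gripper_width: 0.003
jig mm [  8.1 106.7  15.9] toolyaw-jig deg 0.11 F jig [-6.7 -0.6  5. ] t 6.37
```

```bash
python3 -m crank '[{"linear":[0.0,0,0],"dr":[0,0,0],"hand":-1},{"linear":[-0.035,0,0],"dr":[0,0,0],"hand":-1},{"linear":[-0.065,0,0],"dr":[0,0,0],"hand":-1},{"linear":[-0.065,0,-0.035],"dr":[0,0,0],"hand":-1},{"linear":[-0.065,0,-0.063],"dr":[0,0,0],"hand":-1},{"linear":[-0.053,0,-0.063],"dr":[0,0,0],"hand":-1},{"linear":[-0.041,0,-0.063],"dr":[0,0,0],"hand":-1},{"linear":[-0.029,0,-0.063],"dr":[0,0,0],"hand":-1},{"linear":[-0.020,0,-0.063],"dr":[0,0,0],"hand":-1},{"linear":[-0.012,0,-0.063],"dr":[0,0,0],"hand":-1}]'; python3 -m crank '[{"linear":[0.003,0,0],"dr":[0,0,0],"hand":-1},{"linear":[0.005,0,0],"dr":[0,0,0],"hand":-1},{"linear":[0.007,0,0],"dr":[0,0,0],"hand":-1},{"linear":[0.008,0,0],"dr":[0,0,0],"hand":-1},{"linear":[0.009,0,0],"dr":[0,0,0],"hand":-1},{"linear":[0.010,0,0],"dr":[0,0,0],"hand":-1},{"linear":[0.010,0,0],"dr":[0,0,0],"hand":-1}]'
python3 -c "
from h import *
print(*injig())"
```

```text
t: 7.2
eef_pos: [0.5302, 0.0588, 0.0163]
tool_rot: [0.706, -0.706, 0.033, -0.033]
contact_force: [-1.3, -0.5, 0.8]
gripper_width: 0.002
t: 7.78
eef_pos: [0.5396, 0.058, 0.0163]
tool_rot: [0.706, -0.706, 0.033, -0.033]
contact_force: [0.1, 0.5, -0.4]
gripper_width: -0.003
jig mm [ 8.6 43.7 16.3] toolyaw-jig deg 0.16 F jig [ 0.   0.5 -0.4] t 7.78
```

```bash
python3 -m crank '[{"linear":[0.001,0,0],"dr":[0,0,0],"hand":-1},{"linear":[0.002,0,0],"dr":[0,0,0],"hand":-1},{"linear":[0.002,0,0],"dr":[0,0,0],"hand":-1}]'; python3 -m crank '[{"linear":[-0.025,0,0],"dr":[0,0,0],"hand":-1},{"linear":[-0.025,0,-0.035],"dr":[0,0,0],"hand":-1},{"linear":[-0.020,0,-0.046],"dr":[0,0,0],"hand":-1},{"linear":[0.005,0,-0.046],"dr":[0,0,0],"hand":-1},{"linear":[0.030,0,-0.046],"dr":[0,0,0],"hand":-1},{"linear":[0.030,0,-0.046],"dr":[0,0,0],"hand":-1}]'
python3 -c "
from h import *
print(*injig())
cv2.imwrite('pics/w4.png',bot.read_camera('wrist'))
cv2.imwrite('pics/t4.png',cv2.resize(bot.read_camera('top')[150:250,190:350],None,fx=5,fy=5,interpolation=cv2.INTER_CUBIC))"
```

```text
t: 8.03
eef_pos: [0.5404, 0.0579, 0.0161]
tool_rot: [-0.706, 0.706, -0.034, 0.032]
contact_force: [-4.5, 0.5, 4.3]
gripper_width: -0.0
t: 8.53
eef_pos: [0.5735, 0.0083, 0.0175]
tool_rot: [0.706, -0.706, 0.031, -0.036]
contact_force: [0.5, 0.5, -0.3]
gripper_width: -0.004
jig mm [46.8 -2.7 17.5] toolyaw-jig deg 0.25 F jig [ 0.4  0.6 -0.3] t 8.53
```

View pics/w4.png

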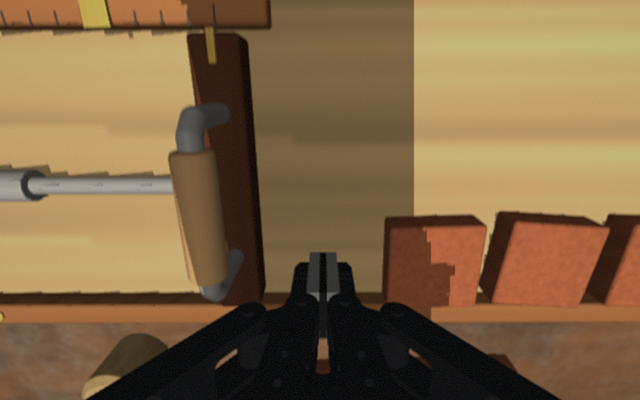

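Picture 4: the tiles are at the rail, with the middle one still slightly askew. The fingers are behind the last tile. I'll push along +y.

```bash
python3 -m crank '[{"linear":[-0.003,0,0.010],"dr":[0,0,0],"hand":-1},{"linear":[-0.003,0,0.018],"dr":[0,0,0],"hand":-1},{"linear":[-0.003,0,0.024],"dr":[0,0,0],"hand":-1},{"linear":[-0.003,0,0.030],"dr":[0,0,0],"hand":-1},{"linear":[-0.003,0,0.036],"dr":[0,0,0],"hand":-1},{"linear":[-0.003,0,0.042],"dr":[0,0,0],"hand":-1},{"linear":[-0.003,0,0.046],"dr":[0,0,0],"hand":-1},{"linear":[-0.003,0,0.050],"dr":[0,0,0],"hand":-1},{"linear":[-0.003,0,0.050],"dr":[0,0,0],"hand":-1}]'
python3 -c "
from h import *
print(*injig())
cv2.imwrite('pics/w5.png',bot.read_camera('wrist'))"
```

```text
t: 9.38
eef_pos: [0.568, 0.0597, 0.016]
tool_rot: [-0.706, 0.706, -0.033, 0.032]
contact_force: [-2.0, -1.8, 0.1]
gripper_width: -0.001
jig mm [36.7 47.9 16. ] toolyaw-jig deg 0.13 F jig [-1.9 -2.   0.1] t 9.38
```

View pics/w5.png

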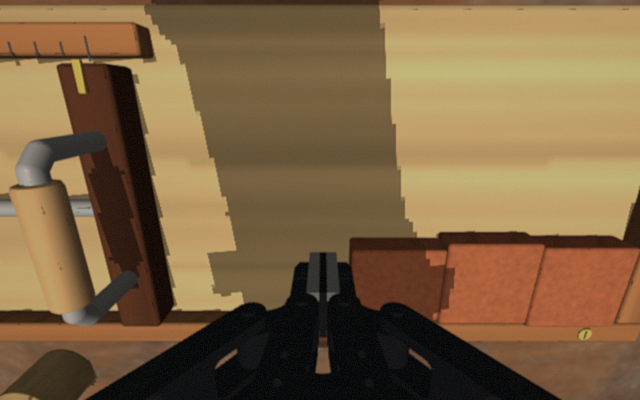

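Picture 5: the tiles are closed up, with the middle one at (490,235) standing out slightly from the rail. I'll press on towards the stop until there's force.

```bash
python3 -m crank '[{"linear":[0,0,0.002],"dr":[0,0,0],"hand":-1},{"linear":[0,0,0.004],"dr":[0,0,0],"hand":-1},{"linear":[0,0,0.004],"dr":[0,0,0],"hand":-1}]'; python3 -c "
from h import *
print(*injig())"
```

```text
t: 9.68
eef_pos: [0.5692, 0.0637, 0.0163]
tool_rot: [0.706, -0.706, 0.033, -0.033]
contact_force: [-1.3, -2.5, 0.2]
gripper_width: -0.004
jig mm [37.5 52.  16.3] toolyaw-jig deg 0.14 F jig [-1.  -2.6  0.2] t 9.68
```

```bash
python3 -m crank '[{"linear":[0,0,0.002],"dr":[0,0,0],"hand":-1},{"linear":[0,0,0.003],"dr":[0,0,0],"hand":-1},{"linear":[0,0,0.003],"dr":[0,0,0],"hand":-1}]'; python3 -c "
from h import *
print(*injig())"
```

```text
t: 9.93
eef_pos: [0.5693, 0.0648, 0.0163]
tool_rot: [-0.706, 0.707, -0.033, 0.033]
contact_force: [-1.4, -4.7, 1.1]
gripper_width: 0.001
jig mm [37.6 53.1 16.3] toolyaw-jig deg 0.22 F jig [-1.  -4.8  1.1] t 9.93
```

```bash
python3 -m crank '[{"linear":[0,0,-0.012],"dr":[0,0,0],"hand":-1},{"linear":[-0.035,0,-0.012],"dr":[0,0,0],"hand":-1},{"linear":[-0.060,0,0.0],"dr":[0,0,0],"hand":-1},{"linear":[-0.060,0,0.035],"dr":[0,0,0],"hand":-1},{"linear":[-0.060,0,0.070],"dr":[0,0,0],"hand":-1},{"linear":[-0.060,0,0.083],"dr":[0,0,0],"hand":-1},{"linear":[-0.045,0,0.083],"dr":[0,0,0],"hand":-1},{"linear":[-0.036,0,0.083],"dr":[0,0,0],"hand":-1},{"linear":[-0.033,0,0.083],"dr":[0,0,0],"hand":-1},{"linear":[-0.032,0,0.083],"dr":[0,0,0],"hand":-1}]'; python3 -c "
from h import *
print(*injig())"
```

```text
t: 10.77
eef_pos: [0.5464, 0.1508, 0.0164]
tool_rot: [0.706, -0.706, 0.033, -0.034]
contact_force: [0.0, -0.6, 0.3]
gripper_width: 0.001
jig mm [  7.  136.6  16.4] toolyaw-jig deg 0.27 F jig [ 0.1 -0.6  0.3] t 10.77
```

```bash
python3 -m crank '[{"linear":[0.001,0,0],"dr":[0,0,0],"hand":-1},{"linear":[0.002,0,0],"dr":[0,0,0],"hand":-1},{"linear":[0.003,0,0],"dr":[0,0,0],"hand":-1},{"linear":[0.003,0,0],"dr":[0,0,0],"hand":-1}]'; python3 -c "
from h import *
print(*injig())"
```

```text
t: 11.1
eef_pos: [0.5478, 0.151, 0.0162]
tool_rot: [-0.706, 0.706, -0.033, 0.033]
contact_force: [-1.0, -0.7, 0.1]
gripper_width: 0.002
jig mm [  8.3 137.   16.2] toolyaw-jig deg 0.19 F jig [-0.9 -0.8  0.1] t 11.1
```

```bash
python3 -m crank '[{"linear":[0.001,0,0],"dr":[0,0,0],"hand":-1},{"linear":[0.002,0,0],"dr":[0,0,0],"hand":-1},{"linear":[0.002,0,0],"dr":[0,0,0],"hand":-1},{"linear":[0.002,0,0],"dr":[0,0,0],"hand":-1}]'; python3 -c "
from h import *
print(*injig())"
```

```text
t: 11.43
eef_pos: [0.5495, 0.1512, 0.0161]
tool_rot: [-0.706, 0.706, -0.033, 0.032]
contact_force: [-3.0, -1.4, -0.0]
gripper_width: -0.0
jig mm [ 10.  137.4  16.1] toolyaw-jig deg 0.16 F jig [-2.9 -1.7 -0. ] t 11.43
```

```bash
python3 -m crank '[{"linear":[0.0015,0,0],"dr":[0,0,0],"hand":-1},{"linear":[0.0015,0,0],"dr":[0,0,0],"hand":-1}]'; python3 -c "
from h import *
print(*injig())"
```

```text
t: 11.6
eef_pos: [0.5495, 0.1512, 0.016]
tool_rot: [-0.706, 0.707, -0.034, 0.031]
contact_force: [-7.5, -1.3, 6.4]
gripper_width: 0.003
jig mm [ 10.  137.4  16. ] toolyaw-jig deg 0.13 F jig [-7.3 -2.   6.4] t 11.6
```

```bash
python3 -m crank '[{"linear":[-0.015,0,0],"dr":[0,0,0],"hand":-1},{"linear":[-0.015,0,0.030],"dr":[0,0,0],"hand":-1},{"linear":[-0.015,0,0.043],"dr":[0,0,0],"hand":-1},{"linear":[-0.006,0,0.043],"dr":[0,0,0],"hand":-1},{"linear":[-0.003,0,0.043],"dr":[0,0,0],"hand":-1},{"linear":[-0.001,0,0.043],"dr":[0,0,0],"hand":-1},{"linear":[0,0,0.043],"dr":[0,0,0],"hand":-1},{"linear":[0,0,0.043],"dr":[0,0,0],"hand":-1}]'; python3 -c "
from h import *
print(*injig())"
```

```text
t: 12.27
eef_pos: [0.5536, 0.1955, 0.0161]
tool_rot: [0.707, -0.706, 0.034, -0.031]
contact_force: [-8.8, 4.9, 4.7]
gripper_width: -0.002
jig mm [ 10.1 181.8  16.1] toolyaw-jig deg 0.08 F jig [-9.3  4.1  4.7] t 12.27
```

```bash
python3 -m crank '[{"linear":[-0.015,0,0],"dr":[0,0,0],"hand":-1},{"linear":[-0.015,0,-0.035],"dr":[0,0,0],"hand":-1},{"linear":[-0.015,0,-0.070],"dr":[0,0,0],"hand":-1},{"linear":[-0.015,0,-0.088],"dr":[0,0,0],"hand":-1},{"linear":[-0.007,0,-0.088],"dr":[0,0,0],"hand":-1},{"linear":[-0.004,0,-0.088],"dr":[0,0,0],"hand":-1},{"linear":[-0.002,0,-0.088],"dr":[0,0,0],"hand":-1},{"linear":[-0.001,0,-0.088],"dr":[0,0,0],"hand":-1},{"linear":[0,0,-0.088],"dr":[0,0,0],"hand":-1},{"linear":[0,0,-0.088],"dr":[0,0,0],"hand":-1}]'; python3 -c "
from h import *
print(*injig())"
```

```text
t: 13.1
eef_pos: [0.5453, 0.1066, 0.0156]
tool_rot: [-0.706, 0.707, -0.034, 0.031]
contact_force: [-5.3, -2.9, 4.2]
gripper_width: 0.0
jig mm [ 9.8 92.6 15.6] toolyaw-jig deg 0.08 F jig [-5.  -3.3  4.2] t 13.1
```

```bash
python3 -m crank '[{"linear":[-0.015,0,0],"dr":[0,0,0],"hand":-1},{"linear":[-0.015,0,-0.033],"dr":[0,0,0],"hand":-1},{"linear":[-0.015,0,-0.055],"dr":[0,0,0],"hand":-1},{"linear":[0.015,0,-0.055],"dr":[0,0,0],"hand":-1},{"linear":[0.029,0,-0.055],"dr":[0,0,0],"hand":-1},{"linear":[0.029,0,-0.046],"dr":[0,0,0],"hand":-1},{"linear":[0.029,0,-0.042],"dr":[0,0,0],"hand":-1},{"linear":[0.029,0,-0.039],"dr":[0,0,0],"hand":-1},{"linear":[0.029,0,-0.038],"dr":[0,0,0],"hand":-1},{"linear":[0.029,0,-0.038],"dr":[0,0,0],"hand":-1}]'; python3 -c "
from h import *
print(*injig())"
```

```text
t: 13.93
eef_pos: [0.5728, 0.0645, 0.0163]
tool_rot: [-0.705, 0.707, -0.033, 0.033]
contact_force: [1.3, -6.0, 1.0]
gripper_width: 0.002
jig mm [41.1 53.1 16.3] toolyaw-jig deg 0.15 F jig [ 1.9 -5.8  1. ] t 13.93
```

```bash
python3 -m crank '[{"linear":[0,0,0.001],"dr":[0,0,0],"hand":-1},{"linear":[0,0,0.002],"dr":[0,0,0],"hand":-1},{"linear":[0,0,0.002],"dr":[0,0,0],"hand":-1}]'; python3 -c "
from h import *
print(*injig())"
```

```text
t: 14.18
eef_pos: [0.5728, 0.0647, 0.0163]
tool_rot: [-0.705, 0.708, -0.033, 0.034]
contact_force: [1.1, -10.9, 1.6]
gripper_width: -0.001
jig mm [41.  53.3 16.3] toolyaw-jig deg 0.24 F jig [  2.1 -10.8   1.6] t 14.18
```

Both pushes ended firm, with 5–10 N against the rail and the stop. I'll lift, open and look over the row and the handle.

```bash
python3 -m crank '[{"linear":[0,0,-0.010],"dr":[0,0,0],"hand":-1},{"linear":[0,-0.040,-0.012],"dr":[0,0,0],"hand":-1},{"linear":[-0.01,-0.080,-0.015],"dr":[0,0,0],"hand":-0.3},{"linear":[-0.03,-0.115,-0.025],"dr":[0,0,0],"hand":-0.3},{"linear":[-0.05,-0.145,-0.040],"dr":[0,0,0],"hand":-0.3},{"linear":[-0.07,-0.165,-0.060],"dr":[0,0,0],"hand":-0.3},{"linear":[-0.09,-0.174,-0.080],"dr":[0,0,0],"hand":-0.3},{"linear":[-0.09,-0.174,-0.080],"dr":[0,0,0],"hand":-0.3},{"linear":[-0.09,-0.174,-0.080],"dr":[0,0,0],"hand":-0.3}]'
python3 - <<'E'
from h import *
print(*injig())
c=cam('wrist'); im=bot.read_camera('wrist'); cv2.imwrite('pics/w6.png',im)
p=np.load('jig.npy');C,S=np.cos(p[2]),np.sin(p[2])
for k,z in [('handle_grip',.062),('pointer_tip',.0315),('mark_clip',.012),('tile_0',.012),('stop_face',.024),('jaw',.012)]:
    for d in bot.place_of('wrist',k)[:4]:
        w=ray(c,d['xy'],z)[:2]-p[:2]; print(k,round(d['score'],2),np.round(d['xy'],1),(1e3*np.array([C*w[0]+S*w[1],-S*w[0]+C*w[1]])).round(1))
for d in bot.search_frame('wrist','mark_clip')[:2]: print(d)
E
```

```text
t: 14.93
eef_pos: [0.475, -0.0033, 0.1909]
tool_rot: [0.707, -0.706, 0.033, -0.033]
contact_force: [0.0, -0.6, -0.3]
gripper_width: 0.351
jig mm [-50.3 -23.2 190.9] toolyaw-jig deg 0.16 F jig [ 0.1 -0.6 -0.3] t 14.93
handle_grip 0.6 [300.1 244.1] [ -0.1 -44.6]
pointer_tip 0.93 [299.1 174.5] [-60.8 -46. ]
tile_0 0.91 [421.4 259.8] [45.4 90.9]
tile_0 0.89 [459.5 256.8] [ 41.6 134.4]
tile_0 0.87 [610.7 170.7] [-59.2 278.2]
tile_0 0.79 [452.5  44.8] [-178.2   97.1]
stop_face 0.84 [524.5 262. ] [ 41.7 201.9]
jaw 0.87 [304.2 225.6] [  2.2 -43.5]
{'extent': [249.9, 157.5, 263.2, 172.3], 'score': 0.45}
```

View pics/w6.png

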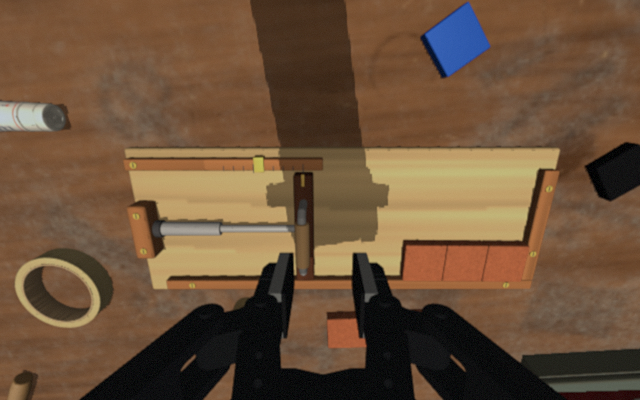

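Picture 6: the row is closed at (405–530, 262), against rail and stop. The handle is at (303,240), the pointer at (302,180) and the clip at (258,164). Next is the descent onto the handle.

```bash
python3 -m crank '[{"linear":[0.025,0.010,-0.010],"dr":[0,0,0],"hand":0},{"linear":[0.050,0.030,-0.021],"dr":[0,0,0],"hand":0},{"linear":[0.050,0.060,-0.021],"dr":[0,0,0],"hand":0},{"linear":[0.050,0.060,-0.021],"dr":[0,0,0],"hand":0},{"linear":[0.050,0.060,-0.021],"dr":[0,0,0],"hand":0}]'
python3 - <<'E'
from h import *
print(*injig())
c=cam('wrist'); im=bot.read_camera('wrist'); cv2.imwrite('pics/w7.png',im)
p=np.load('jig.npy');C,S=np.cos(p[2]),np.sin(p[2])
for k,z in [('handle_grip',.062),('pointer_tip',.0315),('mark_clip',.012),('jaw',.012)]:
    for d in bot.place_of('wrist',k)[:2]:
        w=ray(c,d['xy'],z)[:2]-p[:2]; print(k,round(d['score'],2),np.round(d['xy'],1),(1e3*np.array([C*w[0]+S*w[1],-S*w[0]+C*w[1]])).round(1))
E
```

```text
t: 15.75
eef_pos: [0.5224, -0.029, 0.1288]
tool_rot: [-0.706, 0.707, -0.035, 0.031]
contact_force: [-0.1, 0.7, 1.0]
gripper_width: 0.501
jig mm [ -0.7 -44.5 128.8] toolyaw-jig deg 0.16 F jig [-0.2  0.6  1. ] t 15.75
handle_grip 0.67 [324.6 220.8] [ -0.3 -43. ]
pointer_tip 0.78 [322.2 130.7] [-60.6 -44.6]
jaw 0.83 [324.5 199. ] [ -0.5 -42.8]
```

View pics/w7.png

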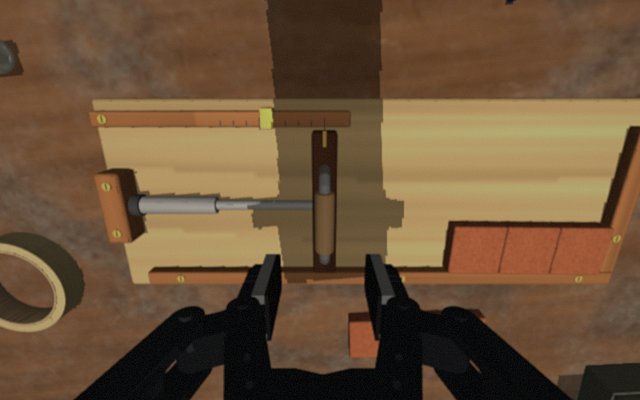

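Picture 7: the handle at (324,222) lies centred between the fingers, with the clip at (266,118). I'll go down and grip.

```bash
python3 -m crank '[{"linear":[0.001,0.03,0.001],"dr":[0,0,0],"hand":0},{"linear":[0.001,0.055,0.001],"dr":[0,0,0],"hand":0},{"linear":[0.001,0.075,0.001],"dr":[0,0,0],"hand":0},{"linear":[0.001,0.084,0.001],"dr":[0,0,0],"hand":0},{"linear":[0.001,0.084,0.001],"dr":[0,0,0],"hand":-1},{"linear":[0.001,0.084,0.001],"dr":[0,0,0],"hand":-1},{"linear":[0.001,0.084,0.001],"dr":[0,0,0],"hand":-1},{"linear":[0.001,0.084,0.001],"dr":[0,0,0],"hand":-1},{"linear":[0.001,0.084,0.001],"dr":[0,0,0],"hand":-1},{"linear":[0.001,0.084,0.001],"dr":[0,0,0],"hand":-1}]' 70
python3 - <<'E'
from h import *
print(*injig())
im=cv2.imread('pics/w7.png')[95:150,230:350]
hsv=cv2.cvtColor(im,cv2.COLOR_BGR2HSV); m=cv2.inRange(hsv,(22,120,120),(36,255,255))
n,l,st,ce=cv2.connectedComponentsWithStats(m); print(st[1:][st[1:,4]>15], ce[1:][st[1:,4]>15]+[230,95])
im=bot.read_camera('wrist'); cv2.imwrite('pics/w8.png',im)
E
```

```text
t: 16.83
eef_pos: [0.5257, -0.0282, 0.0476]
tool_rot: [0.706, -0.706, 0.032, -0.034]
contact_force: [-2.3, -0.8, 7.0]
gripper_width: 0.135
jig mm [  2.6 -43.5  47.6] toolyaw-jig deg 0.18 F jig [-2.2 -1.   7. ] t 16.83
[[ 29  13  14  21 260]] [[265.55384615 117.85769231]]
```

View pics/w8.png

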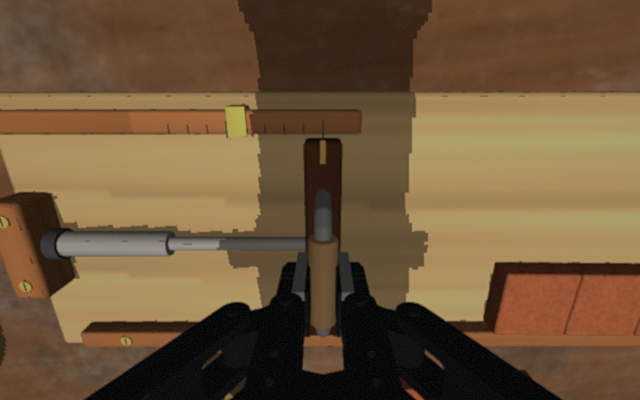

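Picture 8: the handle at (323,285) is pinched. The pointer tip is at about (323,140) and the clip at (236,121). Next I'll work out the pull distance.

```bash
cat > gap.py <<'E'
from h import *
import sys
f='pics/'+sys.argv[1]
c=cam('wrist'); im=bot.read_camera('wrist'); cv2.imwrite(f,im)
p=np.load('jig.npy');C,S=np.cos(p[2]),np.sin(p[2])
def jj(u,z):
    w=ray(c,u,z)[:2]-p[:2]; return (1e3*np.array([C*w[0]+S*w[1],-S*w[0]+C*w[1]])).round(1)
hsv=cv2.cvtColor(im,cv2.COLOR_BGR2HSV); m=cv2.inRange(hsv,(23,120,60),(36,255,255)); m[:90]=0;m[185:]=0;m[:,:150]=0;m[:,460:]=0
n,l,st,ce=cv2.connectedComponentsWithStats(m)
for s,e in zip(st[1:],ce[1:]):
    if s[4]>20:
        print(s,e.round(1),'L@26',jj((s[0]-.5,e[1]),.026),'R@26',jj((s[0]+s[2]-.5,e[1]),.026),'R@12',jj((s[0]+s[2]-.5,e[1]),.012))
for d in bot.place_of('wrist','pointer_tip')[:2]: print('tip',d['score'],np.round(d['xy'],1),jj(d['xy'],.0315))
for d in bot.search_frame('wrist','mark_clip')[:2]: print('clip',d)
x,y=sys.argv[2:4]; x,y=int(x),int(y)
cv2.imwrite(f.replace('.png','z.png'),cv2.resize(im[y:y+75,x:x+130],None,fx=6,fy=6,interpolation=cv2.INTER_CUBIC))
print(*injig())
E
python3 gap.py w9.png 215 95
```

```text
[225 106  23  31 595] [235.8 120.8] L@26 [-69.9 -92.6] R@26 [-69.8 -81. ] R@12 [-68.7 -84.3]
tip 0.9 [320.9 141.3] [-60.3 -44. ]
clip {'extent': [223.8, 105.6, 247.9, 136.3], 'score': 0.95}
jig mm [  2.6 -43.5  47.6] toolyaw-jig deg 0.18 F jig [-2.  -1.8  7.2] t 17.03
```

View pics/w9z.png

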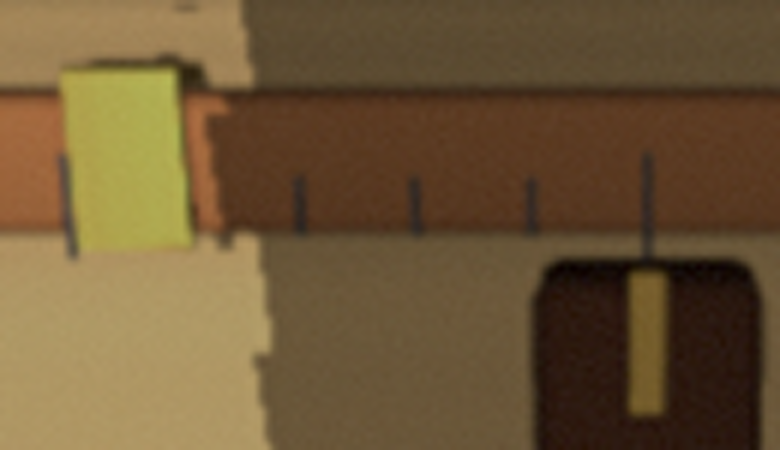

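Picture 9: the rail ticks are 116 px apart, or 10 mm, with the rest tick at 648. The clip's middle at about 138 gives about 43.7 mm of travel. I'll pull 43 mm, then check.

```bash
python3 -m crank '[{"linear":[0,0,-0.005],"dr":[0,0,0],"hand":-1},{"linear":[0,0,-0.012],"dr":[0,0,0],"hand":-1},{"linear":[0,0,-0.019],"dr":[0,0,0],"hand":-1},{"linear":[0,0,-0.026],"dr":[0,0,0],"hand":-1},{"linear":[0,0,-0.033],"dr":[0,0,0],"hand":-1},{"linear":[0,0,-0.038],"dr":[0,0,0],"hand":-1},{"linear":[0,0,-0.041],"dr":[0,0,0],"hand":-1},{"linear":[0,0,-0.043],"dr":[0,0,0],"hand":-1},{"linear":[0,0,-0.043],"dr":[0,0,0],"hand":-1},{"linear":[0,0,-0.043],"dr":[0,0,0],"hand":-1}]'
python3 gap.py w10.png 250 90
```

```text
t: 17.87
eef_pos: [0.5221, -0.0676, 0.0476]
tool_rot: [0.708, -0.705, 0.031, -0.033]
contact_force: [-2.0, 8.9, 9.4]
gripper_width: 0.134
tip 0.61 [320.7 138.3] [-61.8 -83.7]
clip {'extent': [300.8, 104.6, 325.5, 136.3], 'score': 0.78}
clip {'extent': [236.4, 138.7, 345.2, 338.0], 'score': 0.68}
jig mm [  2.5 -82.9  47.6] toolyaw-jig deg 0.03 F jig [-2.7  9.   7.8] t 18.02
```

View pics/w10z.png

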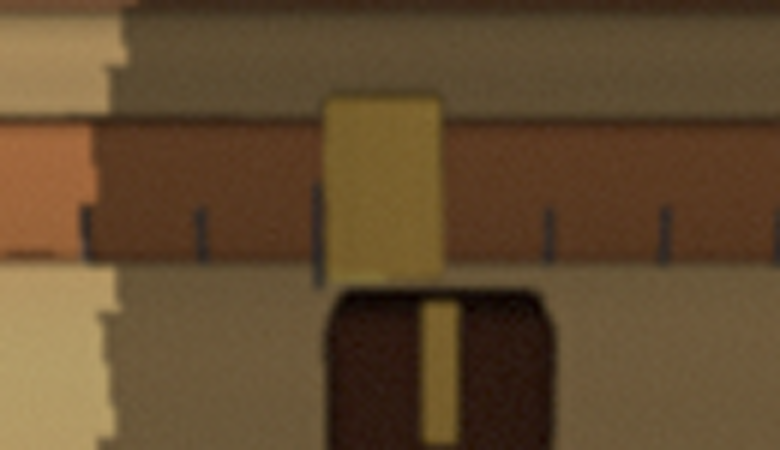

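Picture 10: the pointer is at 441 and the clip's middle at 385, so about 4.7 mm remain.

```bash
python3 -m crank '[{"linear":[0,0,-0.002],"dr":[0,0,0],"hand":-1},{"linear":[0,0,-0.004],"dr":[0,0,0],"hand":-1},{"linear":[0,0,-0.005],"dr":[0,0,0],"hand":-1},{"linear":[0,0,-0.005],"dr":[0,0,0],"hand":-1},{"linear":[0,0,-0.005],"dr":[0,0,0],"hand":-1},{"linear":[0,0,-0.005],"dr":[0,0,0],"hand":-1}]'
python3 gap.py w11.png 260 90
```

```text
t: 18.52
eef_pos: [0.5217, -0.0722, 0.0476]
tool_rot: [0.708, -0.705, 0.031, -0.033]
contact_force: [-1.4, 9.3, 7.7]
gripper_width: 0.133
tip 0.58 [322.1 137.5] [-62.2 -87.6]
clip {'extent': [310.7, 106.4, 335.2, 137.3], 'score': 0.76}
jig mm [  2.5 -87.6  47.6] toolyaw-jig deg -0.0 F jig [-2.4  9.8  7.4] t 18.67
```

View pics/w11z.png

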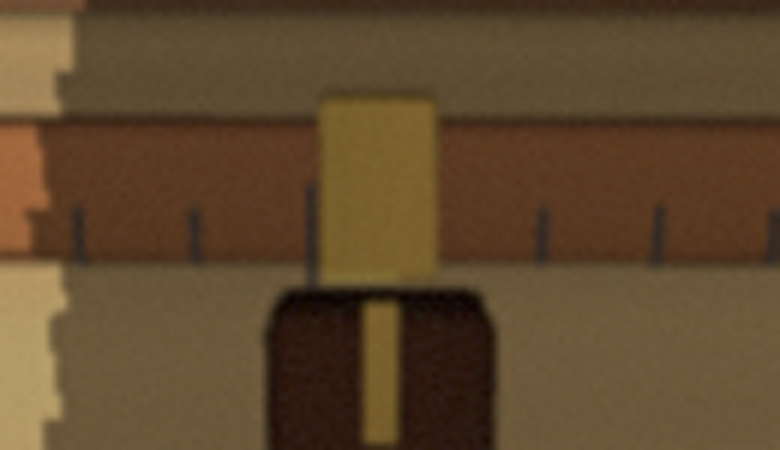

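Picture 11: the pointer at 381 stands at the clip's middle at 379, about 0.2 mm off. One last look at the row.

```bash
python3 -m crank '[{"linear":[0,0,0],"dr":[0,0,0],"hand":-1},{"linear":[0,0,0],"dr":[0,0,0],"hand":-1},{"linear":[0,0,0],"dr":[0,0,0],"hand":-1}]'
python3 - <<'E'
from h import *
print(*injig())
a=cv2.resize(bot.read_camera('top')[155:235,205:365],None,fx=5,fy=5,interpolation=cv2.INTER_CUBIC)
b=cv2.resize(cv2.imread('pics/w11.png')[230:350,400:640],(400,200)); 
cv2.imwrite('pics/fin.png',np.vstack([a,np.hstack([b,b*0])]))
E
```

```text
t: 18.92
eef_pos: [0.5217, -0.0722, 0.0476]
tool_rot: [0.708, -0.705, 0.031, -0.033]
contact_force: [-2.4, 9.2, 8.1]
gripper_width: 0.134
jig mm [  2.5 -87.6  47.6] toolyaw-jig deg -0.0 F jig [-3.2  8.9  8.1] t 18.92
```

```bash
python3 -c "
from station import bot
print(bot.hand_in())"
```

```text
the job is handed in; nothing more can be done
None
```

I pushed the three tiles into a closed row against the back rail and the end stop. Then I pulled the spring jaw out to the brass clip, and I handed the job in while still holding the handle, about 19 s into the 51 s limit.

- **Row:** The last push on each tile met firm resistance: 5–9 N against the rail, 11 N along the row against the stop. The wrist pictures taken afterwards showed no gaps and nothing askew.
- **Pointer:** It stands about 0.2 mm from the clip's middle, at roughly 44 mm of jaw travel. The hold was steady over the last readings, with about 9 N of spring force and a grip command of 70 N.
- **Not checked:** I had used up the viewer's 12 pictures, so I did not see the row again after the pull. The last view of it was with the handle already gripped, before the pull, and the arm did not go near the tiles after that.
- **Disagreement:** My fitted jig position was about 3 mm off along the row compared with the later pictures. I therefore set the final positions by contact force and the tick marks on the rail instead.

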